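# Open the marker tray with its release pin

### The job

Take the red-handled release pin out of its wooden stand, put it down through the ringed hole on top of the orange marker unit, feel for the spring catch inside and press it until the tray lets go, keeping the pin in the hole until the orange tray has come fully out. Press gently, never with more than 15 N on the catch or the case. Then put the pin back upright in its stand, fully home, and leave the blue unit shut and the other things on the table where they are.

Things in the scene. Friction and masses are not known exactly. Their poses are not given: they have to be found in the camera images.
- orange_unit: white marker unit with orange tray front, orange bar along the front of its top and orange ring round its release hole; 150 mm deep (x), 110 mm wide (y), 85 mm high, fixed to the table. Origin: centre of its underside; x points from its front to its back. This is the one to open.
- orange_hole (a point): centre of the mouth of the orange unit's release hole, on its top, 52 mm behind the unit's centre; z up. 9.5 mm wide, chamfered, through the 6 mm top. Below it hides the catch, a pad 26 x 26 mm, 17 to 41 mm down (varies, not measured). Its spring resists 3 N at first touch and about 8 N as it lets go at 5 mm of travel, then 1 to 2 N less; rigid stop at 7.5 mm. Over 15 N harms it
- orange_tray (a joint): how far the orange tray has come out of the unit's front (m): 0 shut, 0.048 fully out against its stop. A damped spring (about 6 N) pushes it out in about a second once the catch is pressed. If the catch is let up before 0.030, a second tooth stops the tray at 0.018: press again to go on
- blue_unit: white marker unit with blue tray front, blue bar along the front of its top and blue ring round its release hole; 150 mm deep (x), 110 mm wide (y), 85 mm high, fixed to the table. Origin: centre of its underside; x points from its front to its back. Leave it shut.
- blue_hole (a point): centre of the mouth of the blue unit's release hole, on its top, 52 mm behind the unit's centre; z up. 9.5 mm wide, chamfered, through the 6 mm top. Its catch is like the orange one's
- blue_tray (a joint): how far the blue tray has come out of the unit's front (m): 0 shut, 0.048 fully out against its stop. Must stay 0
- pin_grip (a point): the point to grip on the pin, on the axis of its red round handle, 99 mm above the tip; z from tip to handle. Handle 16 mm across, from 30 mm below this point to 22 mm above it; under it a black collar 20 mm across, 4 mm thick, its underside 34 mm below this point; then a steel shaft 6 mm across, 65 mm long. About 60 g
- pin_tip (a point): the tip of the pin, on its axis (the last 4 mm taper to 2.4 mm); z points along the pin from tip to handle
- pin: the whole release pin; origin at the tip, z from tip to handle
- stand: wooden pin stand, a block 64 x 64 x 72 mm, fixed to the table; origin: centre of its underside
- stand_socket (a point): centre of the mouth of the stand's socket, on its top, 72 mm above the table: a round hole 9.5 mm wide, 68 mm deep, slightly chamfered. The pin stands in it with its collar resting on the stand's top (tip 65 mm below the mouth)
- marker_a: black marker with an orange cap, 130 x 14 x 14 mm, lying left of the units. Leave alone
- marker_b: black marker with a green cap, 130 x 14 x 14 mm, lying right of the units. Leave alone
- eraser: blue and white eraser, 52 x 22 x 12 mm. Leave alone
- glue_stick: yellow glue stick with a red cap, 28 mm across, 95 mm tall, standing behind the pin stand. Leave alone
- ruler: green ruler, 300 x 32 x 6 mm, lying at the far left. Leave alone
- sharpener: small aluminium sharpener, 34 x 26 x 24 mm. Leave alone

How it is judged:
By the outcome, as a careful person would: the job done as asked, in the order asked, and still so for the second after the job is handed in, with the robot touching nothing.
It also fails if it takes over 64 s, if anything falls off the work surface, if the arm or the gripper's body presses on something with over 40 N, if the wrist force passes 120 N, or if a joint passes its speed limit or range.

### The arm

A 6-joint arm with a two-finger parallel gripper is mounted at the origin on the work surface. World frame = base frame: x ahead of the robot, y to its left, z up, the work surface at z = 0. Lengths are in mm, angles in degrees, forces in N, time in s.
With the tool pointing down it reaches from about 300 to 850 mm from the base axis. Payload 4.2 kg.
Tool frame: the origin (TCP) lies at the very end of the fingers, on their centre line; the grasp point (between the pads) lies 19 mm behind it; z points along the fingers, y is the direction in which the jaws open and shut (so a half turn about z gives the same grasp; the last joint's range is limited). The gripper opens to 91 mm and grips with 3 to 60 N. Pads are 32 mm wide; open, the fingers measure 118 mm over their backs; the gripper's body (76 mm by 178 mm) begins 60 mm behind the grasp point.
Start: joints at [-67.895, 18.312, 89.639, -0, 72.044, -1.146], TCP at [226.988, -528.318, 213.976] pointing down, gripper open.
Joint ranges: [-177.97, 177.97], [-48.28, 115.42], [12.27, 149.76], [-77.06, 257.06], [2.81, 150.46], [-146.56, 146.56]. Speed limits (degrees/s): [147.25, 147.25, 180, 180, 180, 180].

### API

Orientations are given as [roll, pitch, yaw] about the fixed x, y, z axes, in that order (R = Rz(yaw) Ry(pitch) Rx(roll)).
In Python, from workcell import env gives the robot as it stands. The module is installed in compiled form; this text tells all that it offers.
- The arm moves only by the tool arm_command, never from a script. Its argument "targets" is a list of rows, each a list of 5 numbers: the closure, from 0 (fully open) to 1 (shut), then the shift along the tool's x, y, z each as a share of 50 cm, from -1 to 1, then the turn about the tool's z as a share of pi/4 rad, from -1 to 1. A call has 1 to 8 rows; each row is the pose to reach, as a shift and turn from the pose measured when the call began, along the tool's axes at that moment; what a row does not reach only later rows make up. A row lasts 1/12 s, in which the tool goes at most 41.7 mm and 7.16 degrees, less where a joint would pass 70% of its speed; a pose out of reach is approached as far as the arm can. A call with a number of a shift or a turn outside -1 to 1 is refused whole. A call with a gripper value outside its range is refused whole. The fingers move at their own pace and stop on an object; "squeeze" is the grip in N (left out, the last holds). Time passes only in rows, so rows that repeat a pose let the fingers close. It gives the time, the measured TCP pose, the force and the opening at its end, in the units of the state.
- env.state(): the state, without advancing time (a new reading comes with each control period).
- env.grab_frame(name): name is "side" or "top"; returns the picture (400x640x3 uint8, red, green, blue); there is no depth.
- env.camera_params(name): a dict with "camera_matrix" (3x3 intrinsics, pixels), "R" (3x3) and "t" (3): a world point X has camera coordinates R X + t. Camera axes: x right, y down, z forward; pixel columns grow to the right and rows downward; lengths in mm; the calibration is good to about 2 mm. A picture is of the moment at which its call begins. camera_params takes no time and is no camera call.
- env.job_done(): hands the job in, once; it reports no verdict.
The state is a dict: "time_s": time; "qpos": joint angles; "qvel": joint speeds; "effort": joint torques, N m; "ee_pos": TCP position; "ee_rot": TCP orientation; "force": force on the tool from outside, world axes, zero at the start; "torque": the same for the moment, N m; "gripper_width": finger opening in mm.
Only numpy, scipy, OpenCV 4.12 (cv2) and the standard library are available. Lean on these libraries where they do the work, as an engineer would, in place of code of your own. Each camera call takes 0.05 s, during which the arm holds its last target.

## Working session

There is one attempt and no reset: what is moved stays moved. The work goes in short steps, Python scripts to look and compute and a tool call to move; the robot and the scene stay as the last step left them, time stands still between calls to the robot, and variables do not carry over. Pictures are saved under pics/ and viewed, and the job is handed in when it is done.

Besides the shell and the picture viewer there is one more tool, called after "Request:" as name(argument=value, ...) on one line, values as JSON. arm_command: Moves the arm, as the interface text tells. Shift numbers are shares of 50 cm and turn numbers shares of pi/4 rad, none past 1 either way. Its arguments: {"type":"object","properties":{"targets":{"type":"array"},"squeeze":{"type":"number"}},"required":["targets"]}

```bash
mkdir -p pics
python3 - <<'E'
from workcell import env
import cv2
for n in("side","top"):
    p=env.camera_params(n);print(n,p)
    cv2.imwrite(f"pics/{n}0.png",env.grab_frame(n)[:,:,::-1])
print(env.state())
E
```

```text
side {'camera_matrix': array([[421.72324838,   0.        , 322.39624491],
       [  0.        , 421.72324838, 202.98980641],
       [  0.        ,   0.        ,   1.        ]]), 'R': array([[-0.99535386, -0.0948281 ,  0.01668289],
       [-0.07583795,  0.66537312, -0.74264878],
       [ 0.05932363, -0.74046353, -0.66947328]]), 't': array([ 498.69024661,   60.1768277 , 1215.56405051])}
top {'camera_matrix': array([[387.76859375,   0.        , 318.75234679],
       [  0.        , 387.76859375, 198.86743084],
       [  0.        ,   0.        ,   1.        ]]), 'R': array([[-0.02335472, -0.99971191,  0.00553734],
       [-0.9962938 ,  0.0228155 , -0.08293443],
       [ 0.08278419, -0.00745373, -0.99653962]]), 't': array([  48.23133306,  523.80357975, 1372.25595077])}
{'time_s': 0.1, 'qpos': array([-6.78961413e+01,  1.83475841e+01,  8.96973232e+01,  6.60892056e-04,
        7.20447804e+01, -1.14619213e+00]), 'qvel': array([-0.05096258, -0.21304617, -0.23269881,  0.04995502,  0.02718796,
        0.00935276]), 'effort': array([ 2.85695396e-04, -4.13333523e+01, -2.32511008e+01,  7.27734435e-02,
        4.21675108e-02, -7.27769316e-05]), 'ee_pos': array([ 226.81431006, -527.89679135,  213.22249089]), 'ee_rot': array([-1.79910343e+02, -2.42232613e-03,  2.32498448e+01]), 'force': array([ 0.16822445,  0.44699001, -0.30620666]), 'torque': array([-0.01691002, -0.01431025, -0.04427876]), 'gripper_width': 91.3674220563254}
```

View pics/side0.png

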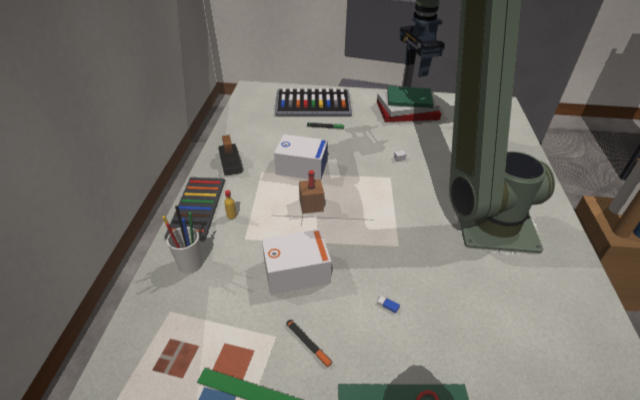

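View pics/top0.png

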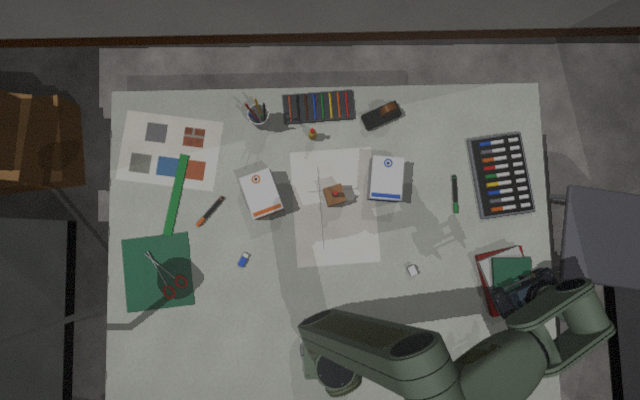

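Top view: stand at about (334,195), orange unit hole (256,180), blue hole (388,163). Side view: pin (311,180), orange hole (274,253). I'll enlarge these.

Run:
```python
import cv2,numpy as np
s=cv2.imread("pics/side0.png");t=cv2.imread("pics/top0.png")
def crop(im,x,y,w,h,k):
    c=cv2.resize(im[y:y+h,x:x+w],None,fx=k,fy=k,interpolation=cv2.INTER_CUBIC)
    for i in range(0,w,10):
        cv2.putText(c,str(x+i),(i*k,8),0,.3,(0,0,255),1);c[:,i*k]=c[:,i*k]//2
    for i in range(0,h,10):
        cv2.putText(c,str(y+i),(0,i*k+4),0,.3,(0,0,255),1);c[i*k]=c[i*k]//2
    return c
cv2.imwrite("pics/s1.png",crop(s,255,160,80,60,9))
cv2.imwrite("pics/s2.png",crop(s,255,225,80,60,9))
cv2.imwrite("pics/t1.png",crop(t,315,170,50,45,13))
cv2.imwrite("pics/t2.png",crop(t,235,160,60,45,13))
```

```text
(no output)
```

View pics/s1.png

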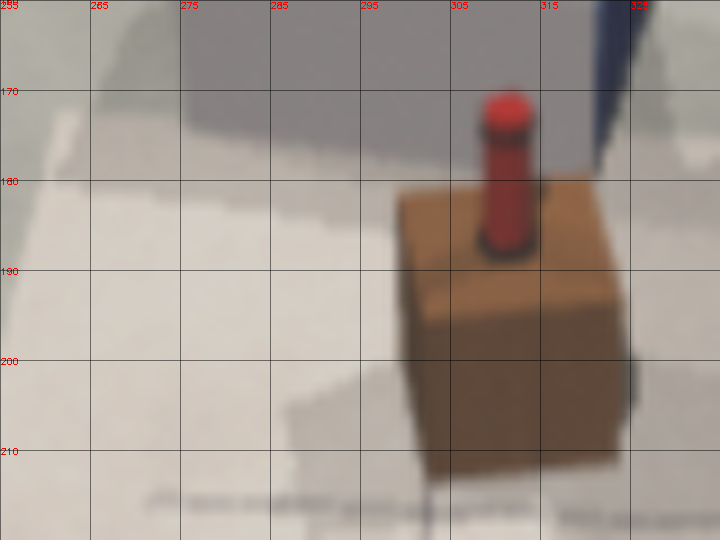

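View pics/s2.png

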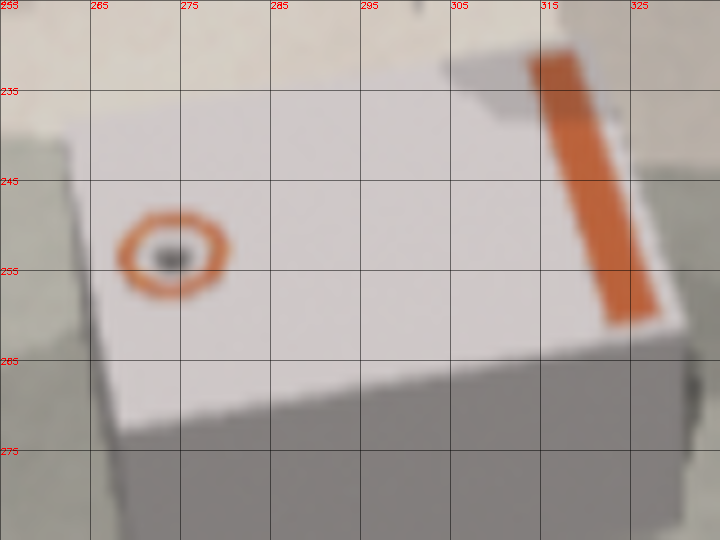

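View pics/t1.png

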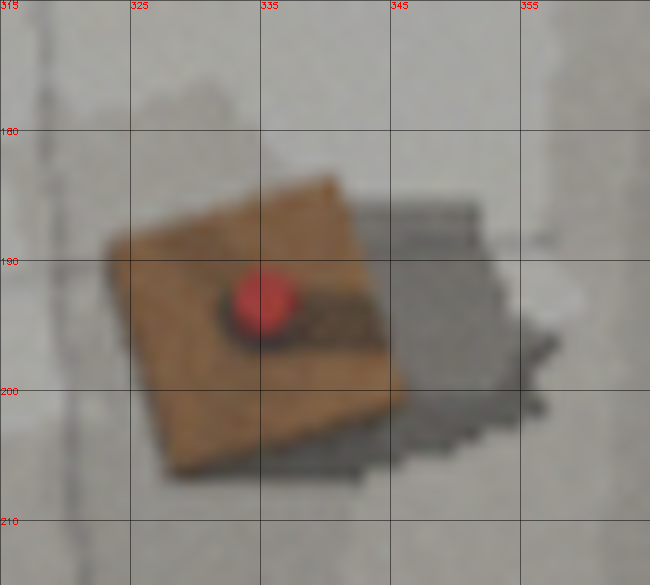

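View pics/t2.png

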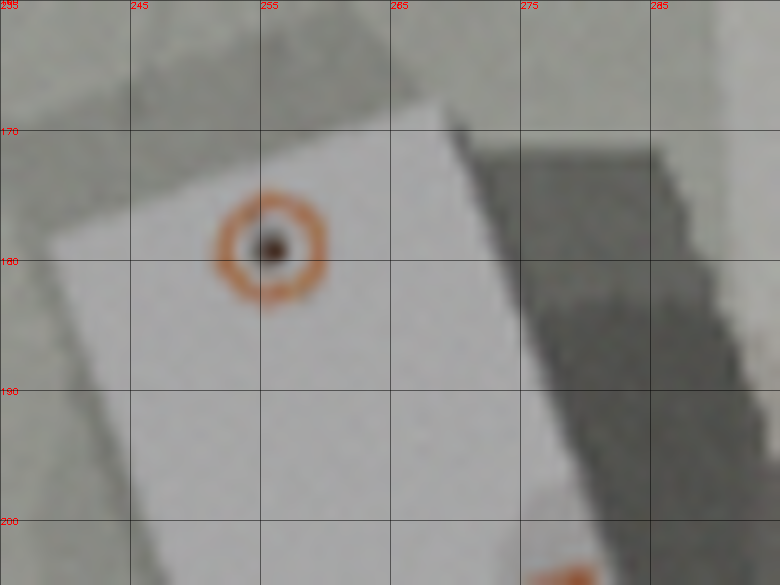

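```bash
cat > h.py <<'E'
from workcell import env
import cv2,numpy as np
C={n:env.camera_params(n) for n in("side","top")}
def P(n):
    c=C[n];return c["camera_matrix"]@np.c_[c["R"],c["t"]]
def tri(s,t):
    X=cv2.triangulatePoints(P("side"),P("top"),np.float64(s).reshape(2,1)-.5,np.float64(t).reshape(2,1)-.5)
    X=X[:3,0]/X[3,0]; 
    return X, proj("side",X)-s, proj("top",X)-t
def proj(n,X):
    v=P(n)@np.r_[X,1];return v[:2]/v[2]+.5
def plane(n,uv,z):
    c=C[n];d=c["R"].T@np.linalg.solve(c["camera_matrix"],[uv[0]-.5,uv[1]-.5,1]);o=-c["R"].T@c["t"]
    return o+d*(z-o[2])/d[2]
def crop(im,x,y,w,h,k,f):
    c=cv2.resize(im[y:y+h,x:x+w],None,fx=k,fy=k,interpolation=cv2.INTER_CUBIC)
    for i in range(0,w,10):
        cv2.putText(c,str(x+i),(i*k,8),0,.3,(0,0,255),1);c[:,i*k]=c[:,i*k]//2
    for i in range(0,h,10):
        cv2.putText(c,str(y+i),(0,i*k+4),0,.3,(0,0,255),1);c[i*k]=c[i*k]//2
    cv2.imwrite(f,c)
E
python3 - <<'E'
from h import *
np.set_printoptions(precision=2,suppress=True)
print("hole",tri((274.1,253.4),(255.8,179.1)))
print("pintop",tri((311.5,172),(335.4,193.3)))
for s,t in zip([(299.2,181.2),(321,179.8),(324.3,193),(302,195.2)],[(341,183.5),(346,200.5),(328,206.5),(323.5,188.5)]): print("corner",tri(s,t))
for n,uv,z in[("side",(274.1,253.4),85),("top",(255.8,179.1),85),("side",(311.5,172),128),("top",(335.4,193.3),128),("side",(311.3,187.2),74)]:print(n,z,plane(n,uv,z))
# unit edges top view
print("unit corners top",[plane("top",u,85) for u in[(238.6,178.3),(267,167.5)]], [plane("side",u,85) for u in [(262.3,240),(268,272.5),(331,261)]])
E
```

```text
hole (array([594.79, 253.1 ,  86.76]), array([0.18, 0.03]), array([-0.02, -0.15]))
pintop (array([535.85, -17.16, 128.82]), array([0.3 , 0.04]), array([-0.02, -0.3 ]))
corner (array([574.84, -40.26,  73.69]), array([0.24, 0.03]), array([-0.02, -0.24]))
corner (array([513.79, -56.08,  72.15]), array([-0.21, -0.02]), array([0.01, 0.21]))
corner (array([496.39,   6.96,  76.21]), array([0.45, 0.05]), array([-0.02, -0.44]))
corner (array([558.6 ,  20.92,  73.97]), array([0.21, 0.03]), array([-0.01, -0.2 ]))
side 85 [595.62 251.56  85.  ]
top 85 [594.51 253.32  85.  ]
side 128 [536.81 -18.28 128.  ]
top 128 [534.95 -17.24 128.  ]
side 74 [537.3  -16.87  74.  ]
unit corners top [array([598.62, 312.43,  85.  ]), array([633.99, 214.31,  85.  ])] [array([632.31, 211.74,  85.  ]), array([599.07, 309.96,  85.  ]), array([458.48, 260.24,  85.  ])]
```

```bash
cat >> h.py <<'E'
from scipy.spatial.transform import Rotation as Ro
def togo(x,y,z):
    s=env.state();R=Ro.from_euler('xyz',s["ee_rot"],degrees=True).as_matrix()
    d=R.T@(np.array([x,y,z])-s["ee_pos"]);print("shares",np.round(d/500,4),"mm",np.round(d,1))
E
python3 -c "
from h import *
togo(536,-17.2,205)"
```

```text
shares [ 0.9713 -0.6943  0.0176] mm [ 485.7 -347.2    8.8]
```

Request:
arm_command(targets=[[0.3, 0.971, -0.694, 0.016, 0], [0.3, 0.971, -0.694, 0.016, 0], [0.3, 0.971, -0.694, 0.016, 0], [0.3, 0.971, -0.694, 0.016, 0], [0.3, 0.971, -0.694, 0.016, 0], [0.3, 0.971, -0.694, 0.016, 0], [0.3, 0.971, -0.694, 0.016, 0], [0.3, 0.971, -0.694, 0.016, 0]])

```text
time_s: 0.77
ee_pos: [399.8, -241.1, 209.2]
ee_rot: [-179.9, 0.0, 23.2]
force: [1.6, -1.1, 0.2]
gripper_width: 63.7
```

```bash
python3 -c "
from h import *
togo(536,-17.2,205)"
```

```text
shares [ 0.427  -0.3041  0.0089] mm [ 213.5 -152.     4.4]
```

Request:
arm_command(targets=[[0.3, 0.427, -0.304, 0.009, 0], [0.3, 0.427, -0.304, 0.009, 0], [0.3, 0.427, -0.304, 0.009, 0], [0.3, 0.427, -0.304, 0.009, 0], [0.3, 0.427, -0.304, 0.009, 0], [0.3, 0.427, -0.304, 0.009, 0], [0.3, 0.427, -0.304, 0.009, 0], [0.3, 0.427, -0.304, 0.009, 0]])

```text
time_s: 1.43
ee_pos: [537.2, -14.5, 204.2]
ee_rot: [-179.8, 0.0, 23.5]
force: [0.5, -1.3, 0.9]
gripper_width: 64.1
```

```bash
python3 -c "
from h import *
togo(536,-17.2,205);togo(536,-17.2,90)"
```

```text
shares [-0.0044  0.0041 -0.0017] mm [-2.2  2.  -0.8]
shares [-0.0043  0.0047  0.2283] mm [ -2.2   2.3 114.2]
```

Request:
arm_command(targets=[[0.3, -0.004, 0.004, 0.04, 0], [0.3, -0.004, 0.004, 0.08, 0], [0.3, -0.004, 0.004, 0.1, 0], [0.3, -0.004, 0.004, 0.1, 0], [0.3, -0.004, 0.004, 0.1, 0], [0.3, -0.004, 0.004, 0.1, 0]])

```text
time_s: 1.93
ee_pos: [536.6, -17.7, 155.2]
ee_rot: [-179.9, -0.1, 23.4]
force: [0.4, -0.3, 0.9]
gripper_width: 63.7
```

```bash
python3 -c "
from h import *
cv2.imwrite('pics/a.png',env.grab_frame('side')[:,:,::-1]);b=cv2.imread('pics/a.png')
crop(b,260,110,100,90,7,'pics/s3.png')
print(env.state())
togo(536,-17.2,87)"
```

```text
{'time_s': 1.9833, 'qpos': array([-3.17623729, 17.47630993, 99.83215344,  0.1369803 , 62.64858617,
       63.3203874 ]), 'qvel': array([ 0.29935829, -0.14718943, -0.02065704,  0.0952932 , -0.15989805,
        0.08992195]), 'effort': array([-5.18096401e-02, -3.82873428e+01, -2.12239462e+01,  6.32894528e-02,
       -3.49994365e-02, -1.78355243e-03]), 'ee_pos': array([536.79202349, -17.5564531 , 155.41903   ]), 'ee_rot': array([-1.79910500e+02, -9.29674486e-02,  2.34404131e+01]), 'force': array([ 0.28851709, -0.40777219,  0.29991098]), 'torque': array([-0.03079479,  0.05251682,  0.00137244]), 'gripper_width': 64.02344876515106}
shares [-0.0014 -0.0011  0.1368] mm [-0.7 -0.5 68.4]
```

View pics/s3.png

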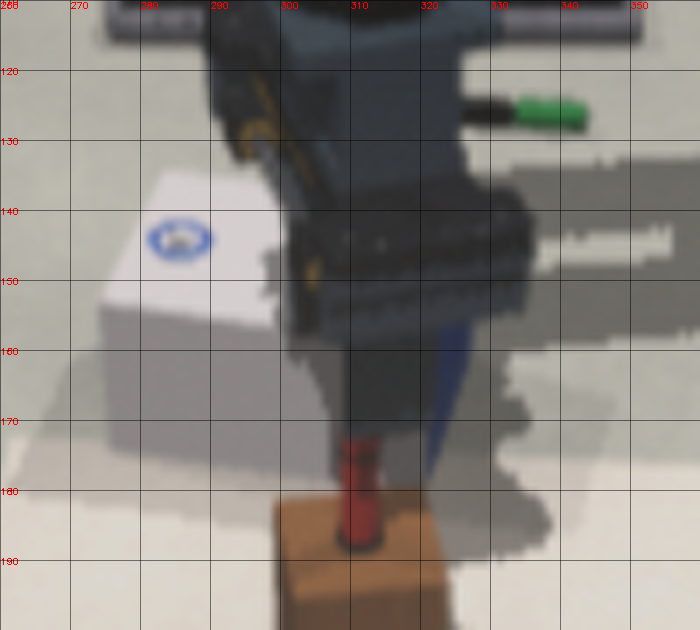

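Request:
arm_command(targets=[[0.3, -0.001, -0.001, 0.05, 0], [0.3, -0.001, -0.001, 0.1, 0], [0.3, -0.001, -0.001, 0.13, 0], [0.3, -0.001, -0.001, 0.136, 0], [0.3, -0.001, -0.001, 0.136, 0], [0.3, -0.001, -0.001, 0.136, 0], [0.3, -0.001, -0.001, 0.136, 0]])

```text
time_s: 2.57
ee_pos: [537.4, -17.2, 89.0]
ee_rot: [-180.0, -0.3, 23.4]
force: [0.3, -0.2, 0.6]
gripper_width: 63.5
```

Request:
arm_command(targets=[[0.8, 0, 0, 0, 0], [0.8, 0, 0, 0, 0], [0.9, 0, 0, 0, 0], [1, 0, 0, 0, 0], [1, 0, 0, 0, 0], [1, 0, 0, 0, 0], [1, 0, 0, 0, 0], [1, 0, 0, 0, 0]], squeeze=30)

```text
time_s: 3.23
ee_pos: [537.4, -17.3, 88.9]
ee_rot: [-180.0, -0.3, 23.4]
force: [0.7, -0.8, -1.2]
gripper_width: 15.4
```

```bash
python3 -c "
from h import *
np.set_printoptions(precision=2,suppress=True)
s=env.state();print(s['ee_pos'],s['force'],s['torque'],s['gripper_width'])"
```

```text
[537.44 -17.31  88.91] [ 0.68 -0.84 -1.18] [-0.02 -0.04  0.02] 15.367824913288327
```

Request:
arm_command(targets=[[1, 0, 0, -0.02, 0], [1, 0, 0, -0.05, 0], [1, 0, 0, -0.09, 0], [1, 0, 0, -0.13, 0], [1, 0, 0, -0.18, 0], [1, 0, 0, -0.23, 0], [1, 0, 0, -0.25, 0], [1, 0, 0, -0.25, 0]])

```text
time_s: 3.9
ee_pos: [538.5, -17.6, 217.0]
ee_rot: [179.8, -0.6, 23.4]
force: [0.7, 0.0, -1.2]
gripper_width: 15.4
```

```bash
python3 -c "
from h import *
np.set_printoptions(precision=2,suppress=True)
s=env.state();print(s['ee_pos'],s['force'],s['torque'],s['gripper_width'])
togo(595,252.8,205)"
```

```text
[538.48 -17.62 216.96] [ 0.75  0.04 -1.18] [ 0.01 -0.02 -0.01] 15.397305074600785
shares [ 0.32 -0.45  0.03] mm [ 159.3 -225.6   12.9]
```

Request:
arm_command(targets=[[1, 0.04, -0.057, 0.01, 0], [1, 0.09, -0.125, 0.015, 0], [1, 0.145, -0.205, 0.02, 0], [1, 0.2, -0.285, 0.02, 0], [1, 0.25, -0.355, 0.02, 0], [1, 0.29, -0.41, 0.02, 0], [1, 0.32, -0.45, 0.02, 0], [1, 0.32, -0.45, 0.02, 0]])

```text
time_s: 4.57
ee_pos: [595.8, 258.6, 205.0]
ee_rot: [-180.0, -0.5, 23.7]
force: [0.4, -1.8, 0.0]
gripper_width: 15.3
```

Request:
arm_command(targets=[[1, 0, 0, 0, 0], [1, 0, 0, 0, 0]])

```text
time_s: 4.73
ee_pos: [594.7, 258.7, 202.7]
ee_rot: [-180.0, -0.3, 23.8]
force: [-0.5, 0.3, -1.8]
gripper_width: 15.2
```

```bash
python3 -c "
from h import *
np.set_printoptions(precision=2,suppress=True)
for n in('side','top'): cv2.imwrite(f'pics/b{n}.png',env.grab_frame(n)[:,:,::-1])
s=env.state();print(s['ee_pos'],s['ee_rot'],s['force'],s['torque'],s['gripper_width'])
crop(cv2.imread('pics/bside.png'),225,170,110,110,7,'pics/s4.png')
crop(cv2.imread('pics/btop.png'),215,140,80,70,9,'pics/t4.png')
togo(595,252.8,205)"
```

```text
[595.17 257.37 203.99] [180.    -0.36  23.69] [ 0.37 -0.21 -1.4 ] [-0.05 -0.01  0.01] 15.34729586714241
shares [-0.    0.01 -0.  ] mm [-2.   4.1 -1. ]
```

View pics/s4.png

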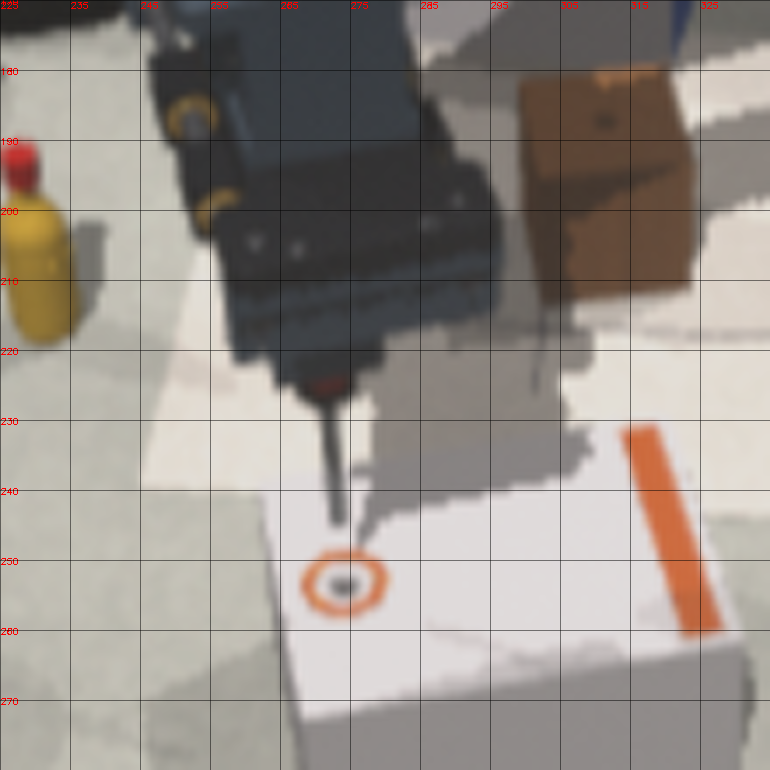

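View pics/t4.png

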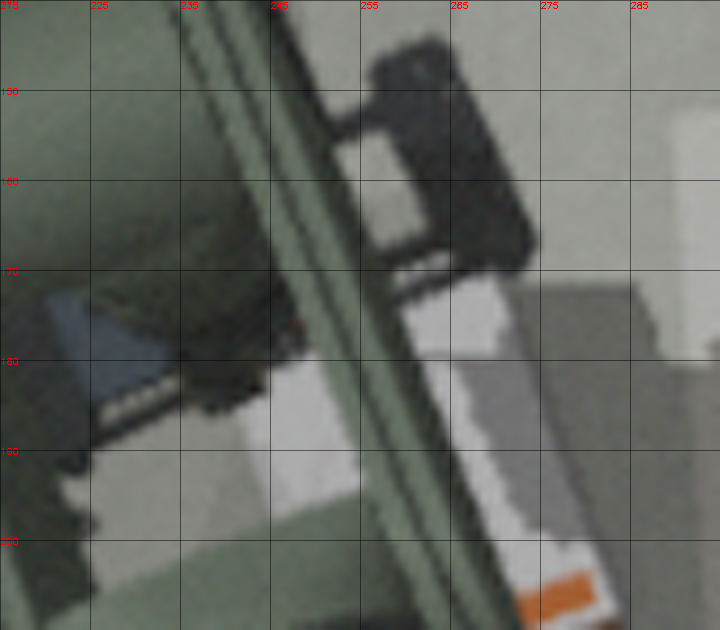

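```bash
python3 -c "
from h import *
np.set_printoptions(precision=2,suppress=True)
X=np.array([595.17,257.37,203.99])
for d in (81.9,47): 
  X2=X-np.array([0,0,d]);print(X2,proj('side',X2))
# pitch -0.36: tool z = 
R=Ro.from_euler('xyz',[180,-.36,23.7],degrees=True).as_matrix();T=X+R@[0,0,81.9];print(T,proj('side',T))
print('collar',proj('side',X+R@[0,0,16.9]))
print(proj('side',np.array([595,252.8,85])))
togo(595.6,252.2,190)
"
```

```text
[595.17 257.37 122.09] [272.87 244.7 ]
[595.17 257.37 156.99] [271.9  234.26]
[595.64 257.58 122.09] [272.65 244.75]
collar [270.98 224.85]
[274.26 253.81]
shares [-0.    0.01  0.03] mm [-1.8  4.9 14. ]
```

Request:
arm_command(targets=[[1, -0.003, 0.009, 0.01, 0], [1, -0.003, 0.009, 0.025, 0], [1, -0.003, 0.009, 0.045, 0], [1, -0.003, 0.009, 0.05, 0], [1, -0.003, 0.009, 0.05, 0], [1, -0.003, 0.009, 0.05, 0]])

```text
time_s: 5.33
ee_pos: [595.6, 252.5, 178.6]
ee_rot: [-180.0, -0.3, 23.7]
force: [0.3, -0.2, -1.4]
gripper_width: 15.5
```

```bash
python3 -c "
from h import *
np.set_printoptions(precision=2,suppress=True)
for n in('side',): cv2.imwrite(f'pics/c{n}.png',env.grab_frame(n)[:,:,::-1])
s=env.state();print(s['ee_pos'],s['ee_rot'],s['force'],s['torque'],s['gripper_width'])
crop(cv2.imread('pics/cside.png'),245,210,60,60,12,'pics/s5.png')
R=Ro.from_euler('xyz',s['ee_rot'],degrees=True).as_matrix();T=s['ee_pos']+R@[0,0,81.9];print(T,proj('side',T))
togo(595.5,252.4,170)"
```

```text
[595.88 252.75 179.07] [-180.     -0.38   23.69] [ 0.17  0.26 -1.05] [-0.01  0.04 -0.02] 15.463538509759623
[596.38 252.97  97.18] [273.36 250.41]
shares [-0.    0.    0.02] mm [-0.6  0.2  9.1]
```

View pics/s5.png

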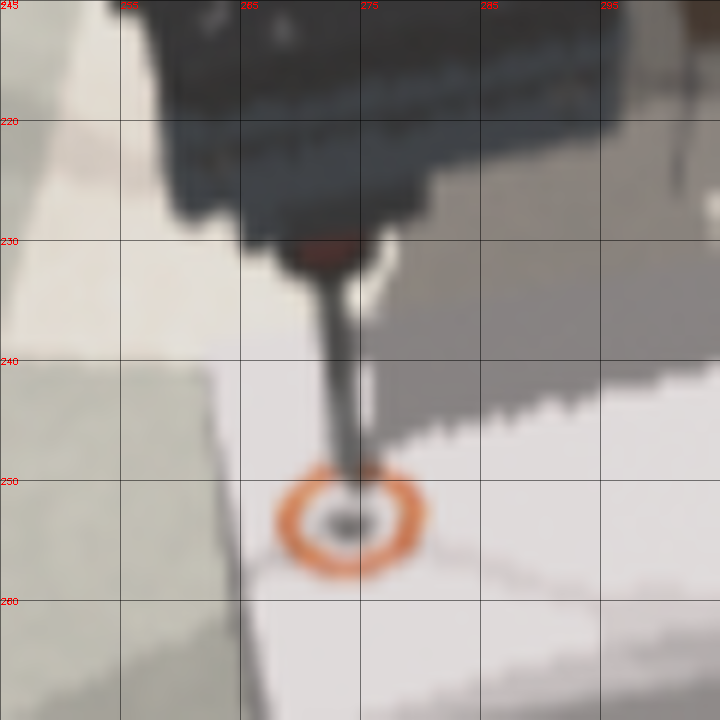

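Request:
arm_command(targets=[[1, 0.002, 0.0, 0.006, 0], [1, 0.002, 0.0, 0.012, 0], [1, 0.002, 0.0, 0.018, 0], [1, 0.002, 0.0, 0.022, 0], [1, 0.002, 0.0, 0.026, 0], [1, 0.002, 0.0, 0.028, 0]])

```text
time_s: 5.88
ee_pos: [596.7, 253.2, 164.6]
ee_rot: [-180.0, -0.3, 23.7]
force: [0.0, -0.3, -1.1]
gripper_width: 15.4
```

```bash
cat > st.py <<'E'
from h import *
np.set_printoptions(precision=2,suppress=True)
s=env.state();print(s['time_s'],s['ee_pos'],s['ee_rot'],s['force'],s['torque'],s['gripper_width'])
R=Ro.from_euler('xyz',s['ee_rot'],degrees=True).as_matrix();T=s['ee_pos']+R@[0,0,81.9];print(T,proj('side',T))
E
python3 st.py
```

```text
5.8833 [596.68 253.15 164.62] [-180.     -0.34   23.69] [ 0.02 -0.27 -1.15] [0.   0.05 0.  ] 15.386974953161824
[597.13 253.35  82.72] [273.4  254.54]
```

Request:
arm_command(targets=[[1, 0, 0, 0.004, 0], [1, 0, 0, 0.008, 0], [1, 0, 0, 0.012, 0], [1, 0, 0, 0.015, 0], [1, 0, 0, 0.018, 0], [1, 0, 0, 0.018, 0]])

```text
time_s: 6.38
ee_pos: [596.6, 253.0, 155.2]
ee_rot: [-180.0, -0.3, 23.7]
force: [-0.3, -0.2, -0.6]
gripper_width: 15.0
```

```bash
python3 st.py
```

```text
6.3833 [596.59 253.05 155.21] [-180.     -0.3    23.69] [-0.27 -0.15 -0.57] [ 0.   -0.02  0.01] 14.993242348491071
[596.99 253.22  73.31] [273.71 257.1 ]
```

Request:
arm_command(targets=[[1, 0, 0, 0.002, 0], [1, 0, 0, 0.004, 0], [1, 0, 0, 0.006, 0], [1, 0, 0, 0.008, 0], [1, 0, 0, 0.008, 0]])

```text
time_s: 6.8
ee_pos: [596.5, 253.1, 151.0]
ee_rot: [-180.0, -0.3, 23.7]
force: [0.1, -0.6, -0.2]
gripper_width: 15.4
```

```bash
python3 st.py
```

```text
6.8 [596.5  253.05 150.99] [-180.     -0.29   23.69] [ 0.11 -0.62 -0.21] [-0.01 -0.05  0.01] 15.432039495104256
[596.87 253.22  69.09] [273.86 258.25]
```

Request:
arm_command(targets=[[1, 0, 0, 0.002, 0], [1, 0, 0, 0.004, 0], [1, 0, 0, 0.006, 0], [1, 0, 0, 0.008, 0], [1, 0, 0, 0.008, 0]])

```text
time_s: 7.22
ee_pos: [596.4, 253.0, 146.7]
ee_rot: [-180.0, -0.3, 23.7]
force: [1.0, -0.4, -0.6]
gripper_width: 15.6
```

Request:
arm_command(targets=[[1, 0, 0, 0, 0]])

```text
time_s: 7.3
ee_pos: [596.4, 253.0, 146.6]
ee_rot: [-180.0, -0.3, 23.7]
force: [-0.6, -0.1, -0.2]
gripper_width: 15.6
```

Request:
arm_command(targets=[[1, 0, 0, 0.002, 0], [1, 0, 0, 0.004, 0], [1, 0, 0, 0.006, 0], [1, 0, 0, 0.007, 0], [1, 0, 0, 0.007, 0]])

```text
time_s: 7.72
ee_pos: [596.3, 253.0, 142.9]
ee_rot: [-180.0, -0.2, 23.7]
force: [0.1, -0.1, -0.7]
gripper_width: 15.4
```

Request:
arm_command(targets=[[1, 0, 0, 0.002, 0], [1, 0, 0, 0.004, 0], [1, 0, 0, 0.006, 0], [1, 0, 0, 0.007, 0], [1, 0, 0, 0.007, 0]])

```text
time_s: 8.13
ee_pos: [596.2, 253.0, 139.2]
ee_rot: [-180.0, -0.2, 23.7]
force: [0.8, -0.1, -1.3]
gripper_width: 15.3
```

Request:
arm_command(targets=[[1, 0, 0, 0.002, 0], [1, 0, 0, 0.004, 0], [1, 0, 0, 0.006, 0], [1, 0, 0, 0.007, 0], [1, 0, 0, 0.007, 0]])

```text
time_s: 8.55
ee_pos: [596.1, 252.9, 135.5]
ee_rot: [-180.0, -0.2, 23.7]
force: [-0.0, 0.0, -0.8]
gripper_width: 15.5
```

Request:
arm_command(targets=[[1, 0, 0, 0.002, 0], [1, 0, 0, 0.004, 0], [1, 0, 0, 0.006, 0], [1, 0, 0, 0.007, 0], [1, 0, 0, 0.007, 0]])

```text
time_s: 8.97
ee_pos: [596.4, 253.0, 132.6]
ee_rot: [-180.0, -0.2, 23.7]
force: [-0.9, -0.3, 1.8]
gripper_width: 15.2
```

Request:
arm_command(targets=[[1, 0, 0, 0.002, 0], [1, 0, 0, 0.004, 0], [1, 0, 0, 0.004, 0]])

```text
time_s: 9.22
ee_pos: [596.7, 253.1, 131.5]
ee_rot: [-180.0, -0.3, 23.7]
force: [-1.4, -0.0, 6.3]
gripper_width: 14.9
```

Request:
arm_command(targets=[[1, 0, 0, 0.001, 0], [1, 0, 0, 0.003, 0], [1, 0, 0, 0.003, 0]])

```text
time_s: 9.47
ee_pos: [596.8, 253.2, 130.9]
ee_rot: [180.0, -0.4, 23.7]
force: [-1.7, -1.0, 5.6]
gripper_width: 15.3
```

```bash
python3 st.py;python3 -c "
from h import *
f=env.grab_frame('side')[:,:,::-1];cv2.imwrite('pics/d.png',f)
crop(f,245,190,100,90,8,'pics/s6.png')"
```

```text
9.4667 [596.82 253.18 130.86] [180.    -0.37  23.69] [-1.71 -1.04  5.64] [-0.1   0.34  0.01] 15.284183356892935
[597.3  253.39  48.97] [274.18 263.69]
```

View pics/s6.png

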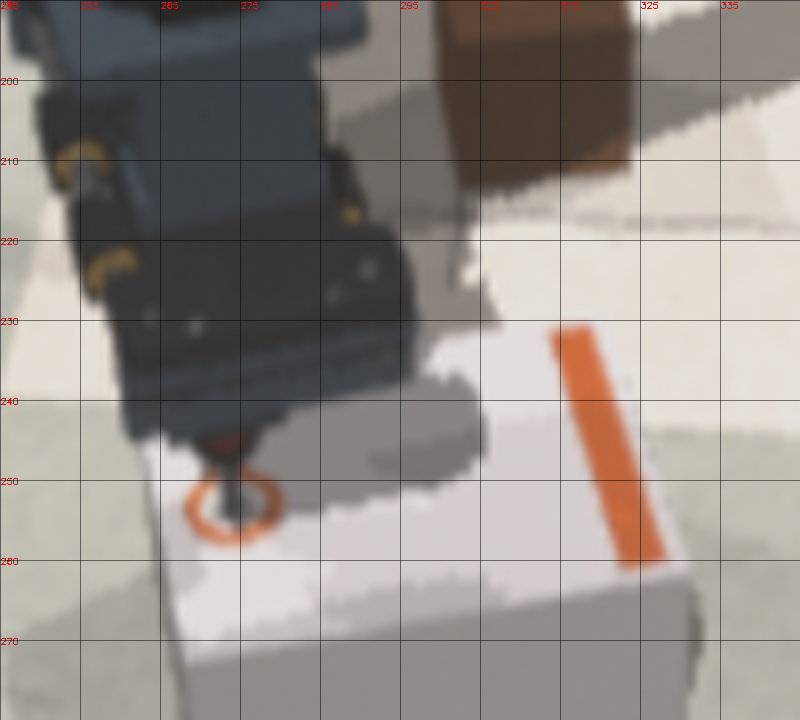

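Request:
arm_command(targets=[[1, 0, 0, 0.002, 0], [1, 0, 0, 0.004, 0], [1, 0, 0, 0.004, 0]])

```text
time_s: 9.77
ee_pos: [596.9, 253.2, 129.8]
ee_rot: [180.0, -0.4, 23.7]
force: [-1.9, -1.5, 6.5]
gripper_width: 15.3
```

```bash
python3 st.py
```

```text
9.7667 [596.88 253.21 129.77] [180.    -0.41  23.69] [-1.89 -1.47  6.5 ] [-0.13  0.38  0.03] 15.306407098513857
[597.42 253.45  47.87] [274.16 263.99]
```

Request:
arm_command(targets=[[1, 0, 0, 0.002, 0], [1, 0, 0, 0.004, 0], [1, 0, 0, 0.004, 0]])

```text
time_s: 10.02
ee_pos: [596.9, 253.2, 128.7]
ee_rot: [180.0, -0.5, 23.7]
force: [-2.1, -1.2, 6.6]
gripper_width: 15.8
```

```bash
python3 st.py
```

```text
10.0167 [596.94 253.22 128.74] [179.99  -0.45  23.69] [-2.06 -1.18  6.62] [-0.23  0.39  0.  ] 15.762716011049609
[597.54 253.47  46.84] [274.13 264.27]
```

Request:
arm_command(targets=[[1, 0, 0, 0.002, 0], [1, 0, 0, 0.004, 0], [1, 0, 0, 0.004, 0]])

```text
time_s: 10.27
ee_pos: [596.9, 253.2, 127.7]
ee_rot: [180.0, -0.5, 23.7]
force: [-1.6, -0.3, 6.0]
gripper_width: 15.4
```

```bash
python3 st.py
```

```text
10.2667 [596.9  253.23 127.7 ] [179.99  -0.48  23.69] [-1.6  -0.33  5.95] [-0.2   0.45  0.05] 15.437691447940768
[597.53 253.5   45.8 ] [274.16 264.55]
```

Request:
arm_command(targets=[[1, 0, 0, 0.003, 0], [1, 0, 0, 0.003, 0]])

```text
time_s: 10.43
ee_pos: [596.7, 253.2, 126.8]
ee_rot: [180.0, -0.5, 23.7]
force: [-1.2, -0.3, 4.6]
gripper_width: 15.8
```

```bash
python3 st.py;python3 -c "
from h import *
f=env.grab_frame('side')[:,:,::-1];cv2.imwrite('pics/e.png',f)
crop(f,250,200,100,90,7,'pics/s7.png')
f=env.grab_frame('top')[:,:,::-1];cv2.imwrite('pics/et.png',f)
crop(f,235,150,80,80,8,'pics/t7.png')"
```

```text
10.4333 [596.74 253.16 126.81] [179.99  -0.49  23.69] [-1.19 -0.3   4.65] [-0.15  0.33  0.02] 15.760918194307669
[597.38 253.43  44.91] [274.25 264.77]
```

View pics/s7.png

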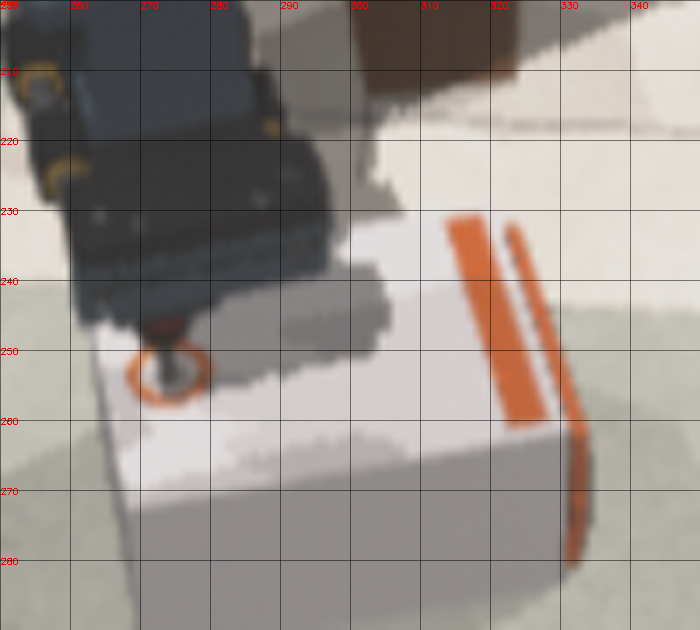

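View pics/t7.png

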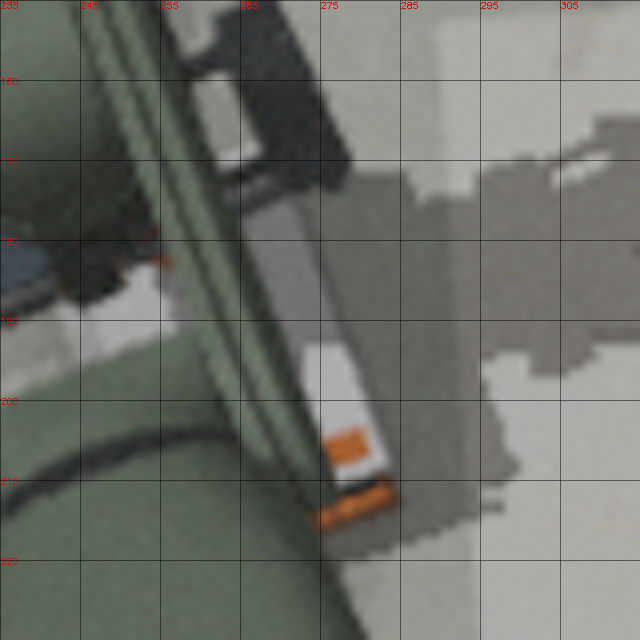

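The tray is coming out (its front edge stands off the case at about (332,258)), so I'm holding the catch down.

Request:
arm_command(targets=[[1, 0, 0, 0.002, 0], [1, 0, 0, 0.002, 0], [1, 0, 0, 0.002, 0], [1, 0, 0, 0.002, 0], [1, 0, 0, 0.002, 0], [1, 0, 0, 0.002, 0], [1, 0, 0, 0.002, 0], [1, 0, 0, 0.002, 0]])

```text
time_s: 11.2
ee_pos: [596.8, 253.2, 125.6]
ee_rot: [180.0, -0.5, 23.7]
force: [-0.3, -0.7, 5.1]
gripper_width: 15.4
```

Request:
arm_command(targets=[[1, 0, 0, 0.001, 0], [1, 0, 0, 0.001, 0], [1, 0, 0, 0.001, 0], [1, 0, 0, 0.001, 0], [1, 0, 0, 0.001, 0], [1, 0, 0, 0.001, 0], [1, 0, 0, 0.001, 0], [1, 0, 0, 0.001, 0]])

```text
time_s: 11.87
ee_pos: [596.8, 253.2, 125.0]
ee_rot: [180.0, -0.5, 23.7]
force: [-1.0, -0.5, 4.6]
gripper_width: 15.7
```

```bash
python3 st.py;python3 -c "
from h import *
f=env.grab_frame('side')[:,:,::-1];cv2.imwrite('pics/g.png',f)
crop(f,250,200,100,90,7,'pics/s8.png')
print(plane('side',(331,261),85))
"
```

```text
11.8667 [596.83 253.16 125.05] [179.99  -0.48  23.69] [-0.99 -0.47  4.57] [-0.15  0.35  0.01] 15.713165419449542
[597.46 253.43  43.15] [274.26 265.23]
[458.4762079  260.23756063  85.        ]
```

View pics/s8.png

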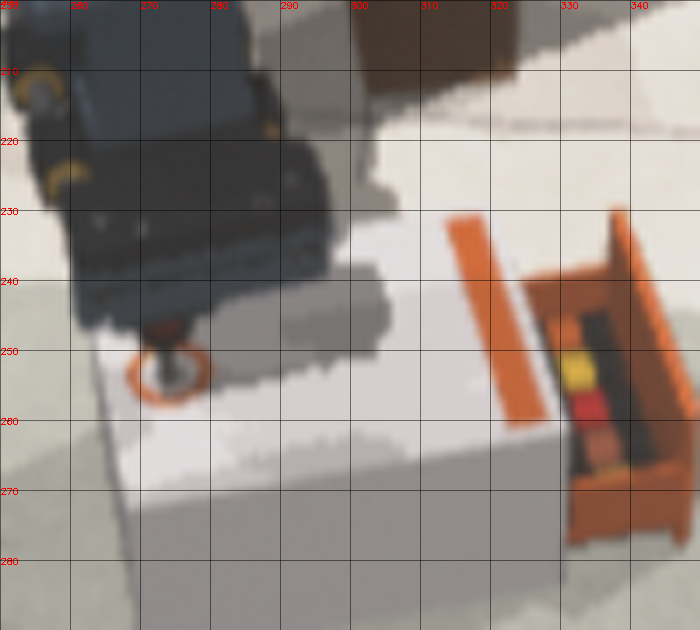

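Request:
arm_command(targets=[[1, 0, 0, 0.0005, 0], [1, 0, 0, 0.0005, 0], [1, 0, 0, 0.0005, 0], [1, 0, 0, 0.0005, 0], [1, 0, 0, 0.0005, 0], [1, 0, 0, 0.0005, 0], [1, 0, 0, 0.0005, 0], [1, 0, 0, 0.0005, 0]])

```text
time_s: 12.58
ee_pos: [596.9, 253.2, 124.9]
ee_rot: [180.0, -0.5, 23.7]
force: [-1.0, -0.6, 5.2]
gripper_width: 15.4
```

```bash
python3 st.py;python3 -c "
from h import *
f=env.grab_frame('side')[:,:,::-1];cv2.imwrite('pics/i.png',f)
crop(f,280,200,100,90,7,'pics/s9.png')
a=cv2.imread('pics/g.png');print(cv2.absdiff(a,f)[200:300,305:360].max())
"
```

```text
12.5833 [596.86 253.2  124.87] [179.99  -0.49  23.69] [-0.96 -0.58  5.22] [-0.2   0.39  0.  ] 15.369506466076617
[597.5  253.48  42.97] [274.24 265.29]
32
```

View pics/s9.png

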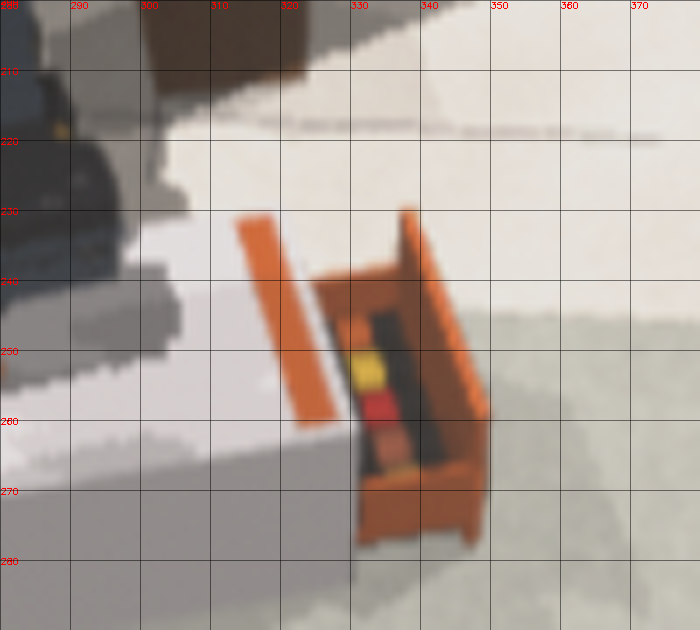

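```bash
python3 -c "
from h import *
g=cv2.imread('pics/g.png',0)[225:282,332:356].astype(float);i=cv2.imread('pics/i.png',0)[225:282,332:356].astype(float)
print(cv2.phaseCorrelate(g,i),np.abs(g-i).mean())
for z in (70,75,80):
  a=plane('side',(349.7,259.5),z)
  print(a, np.linalg.norm((a-plane('side',(331.2,261.5),85))[:2]))
ax=np.array([632.3-599.1,211.7-310]);print(ax)
"
```

```text
((0.02923325505286911, 0.017103060193008446), 0.99725764951911) 0.3267543859649123
[414.57476688 237.95989039  70.        ] 49.39378511011608
[414.6660978  242.24985795  75.        ] 47.39718523672771
[414.75742871 246.5398255   80.        ] 45.717224928626024
[ 33.2 -98.3]
```

Tray stationary at about 48 mm, fully out. Withdrawing the pin.

Request:
arm_command(targets=[[1, 0, 0, -0.02, 0], [1, 0, 0, -0.045, 0], [1, 0, 0, -0.075, 0], [1, 0, 0, -0.11, 0], [1, 0, 0, -0.15, 0], [1, 0, 0, -0.175, 0], [1, 0, 0, -0.18, 0], [1, 0, 0, -0.18, 0]])

```text
time_s: 13.3
ee_pos: [596.5, 253.1, 215.4]
ee_rot: [180.0, -0.6, 23.7]
force: [-0.5, -0.7, -0.7]
gripper_width: 15.5
```

```bash
python3 st.py;python3 -c "
from h import *
togo(537.4,-17.3,210)
f=env.grab_frame('side')[:,:,::-1];cv2.imwrite('pics/j.png',f)
crop(f,240,180,90,80,8,'pics/s10.png')"
```

```text
13.3 [596.54 253.07 215.4 ] [179.99  -0.58  23.69] [-0.51 -0.72 -0.72] [-0.   -0.04  0.02] 15.498591563436886
[597.3  253.39 133.5 ] [271.96 240.01]
shares [-0.3257  0.4476  0.0075] mm [-162.8  223.8    3.8]
```

View pics/s10.png

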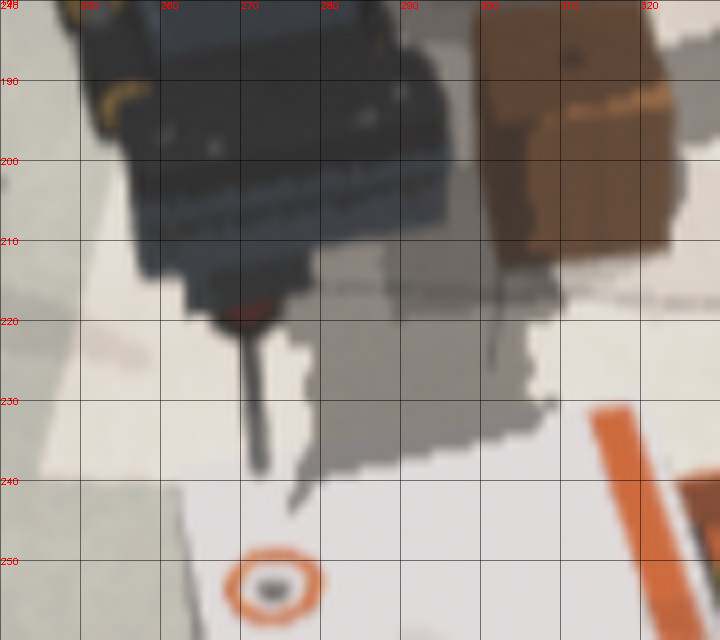

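Request:
arm_command(targets=[[1, -0.04, 0.055, 0, 0], [1, -0.09, 0.12, 0, 0], [1, -0.145, 0.2, 0, 0], [1, -0.2, 0.28, 0, 0], [1, -0.25, 0.35, 0, 0], [1, -0.295, 0.405, 0, 0], [1, -0.326, 0.448, 0, 0], [1, -0.326, 0.448, 0, 0]])

```text
time_s: 14.02
ee_pos: [534.1, -23.3, 211.4]
ee_rot: [179.9, -0.2, 23.4]
force: [0.1, 1.0, -1.4]
gripper_width: 15.6
```

```bash
python3 st.py;python3 -c "
from h import *
togo(536.8,-17.3,185)
print(plane('side',(310.2,187.4),72))"
```

```text
14.0167 [534.1  -23.28 211.43] [179.93  -0.15  23.38] [ 0.09  0.96 -1.37] [0.06 0.05 0.03] 15.566057781379383
[534.34 -23.28 129.53] [312.59 170.54]
shares [ 0.0096 -0.0089  0.0529] mm [ 4.8 -4.5 26.4]
[540.62103542 -17.9995851   72.        ]
```

Request:
arm_command(targets=[[1, 0.01, -0.009, 0.01, 0], [1, 0.01, -0.009, 0.03, 0], [1, 0.01, -0.009, 0.05, 0], [1, 0.01, -0.009, 0.07, 0], [1, 0.01, -0.009, 0.076, 0], [1, 0.01, -0.009, 0.076, 0], [1, 0.01, -0.009, 0.076, 0], [1, 0.01, -0.009, 0.076, 0]])

```text
time_s: 14.68
ee_pos: [537.5, -16.8, 173.7]
ee_rot: [179.9, -0.2, 23.4]
force: [-0.1, -1.3, -1.1]
gripper_width: 15.3
```

```bash
python3 st.py;python3 -c "
from h import *
togo(537.2,-17.3,155)
f=env.grab_frame('side')[:,:,::-1];cv2.imwrite('pics/k.png',f)
crop(f,275,145,70,60,10,'pics/s11.png')
f=env.grab_frame('top')[:,:,::-1];cv2.imwrite('pics/kt.png',f)
crop(f,305,165,70,60,10,'pics/t11.png')"
```

```text
14.6833 [537.49 -16.79 173.74] [179.91  -0.2   23.42] [-0.1  -1.34 -1.06] [-0.03  0.01  0.05] 15.253257007251623
[537.8  -16.79  91.84] [311.11 182.38]
shares [-0.0011  0.0006  0.0375] mm [-0.5  0.3 18.7]
```

View pics/s11.png

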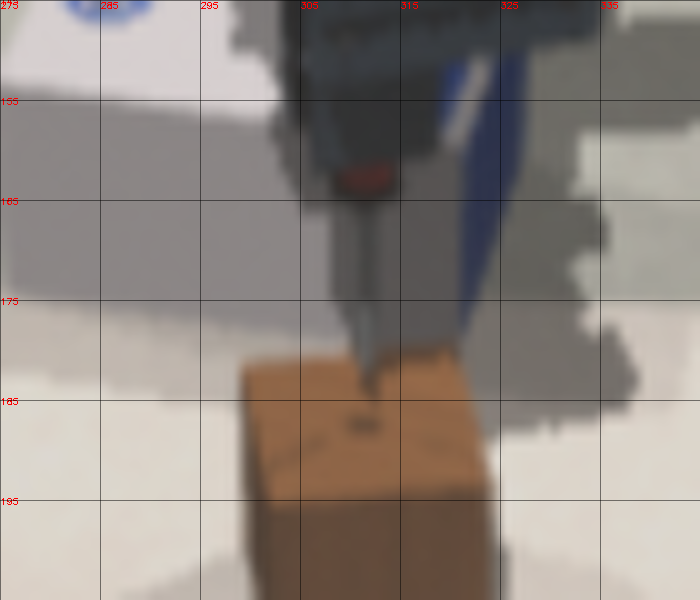

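View pics/t11.png

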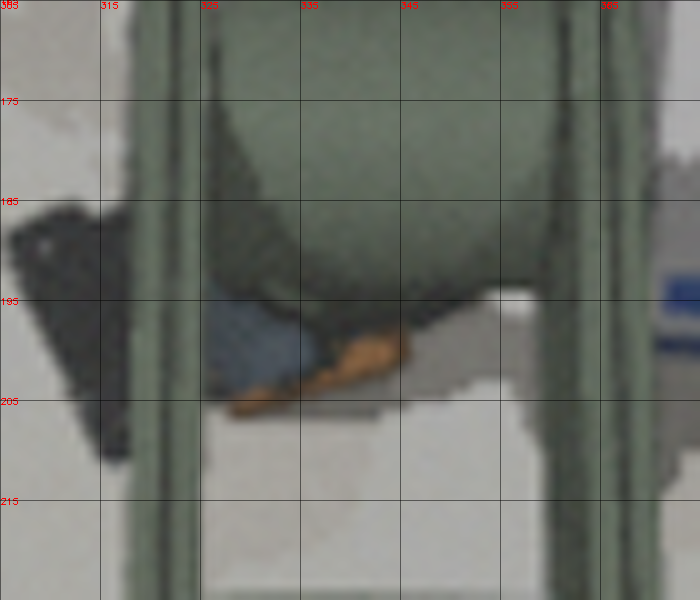

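Request:
arm_command(targets=[[1, 0.001, 0.001, 0.01, 0], [1, 0.001, 0.001, 0.02, 0], [1, 0.001, 0.001, 0.028, 0], [1, 0.001, 0.001, 0.035, 0], [1, 0.001, 0.001, 0.042, 0], [1, 0.001, 0.001, 0.046, 0], [1, 0.001, 0.001, 0.046, 0]])

```text
time_s: 15.37
ee_pos: [537.9, -17.3, 150.4]
ee_rot: [179.9, -0.2, 23.4]
force: [-0.2, -0.4, -1.0]
gripper_width: 15.2
```

```bash
python3 st.py;python3 -c "
from h import *
f=env.grab_frame('side')[:,:,::-1];cv2.imwrite('pics/l.png',f)
crop(f,275,145,70,60,10,'pics/s12.png')"
```

```text
15.3667 [537.86 -17.29 150.36] [179.93  -0.16  23.39] [-0.16 -0.38 -1.05] [ 0.03 -0.04 -0.07] 15.237332254949946
[538.11 -17.29  68.46] [311.04 188.57]
```

View pics/s12.png

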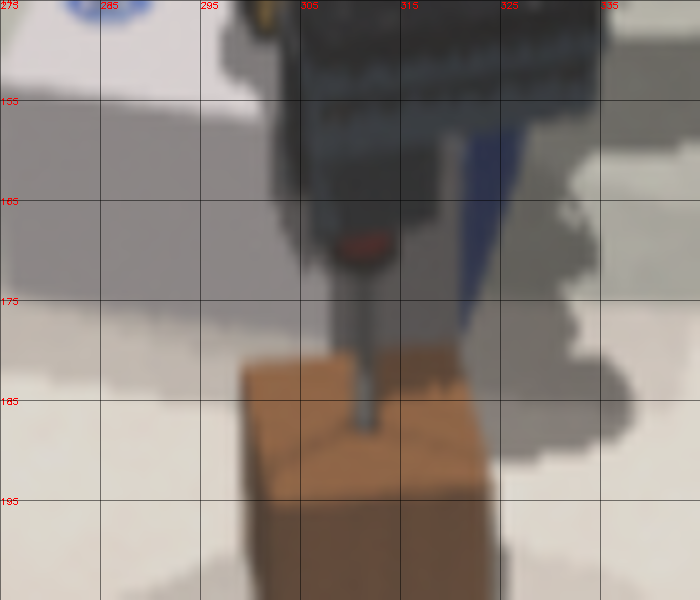

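Request:
arm_command(targets=[[1, 0, 0, 0.006, 0], [1, 0, 0, 0.012, 0], [1, 0, 0, 0.018, 0], [1, 0, 0, 0.024, 0], [1, 0, 0, 0.024, 0]])

```text
time_s: 15.83
ee_pos: [537.6, -17.3, 137.9]
ee_rot: [180.0, -0.1, 23.4]
force: [-0.1, -0.2, -0.1]
gripper_width: 15.6
```

Request:
arm_command(targets=[[1, 0, 0, 0.012, 0], [1, 0, 0, 0.024, 0], [1, 0, 0, 0.036, 0], [1, 0, 0, 0.048, 0], [1, 0, 0, 0.06, 0], [1, 0, 0, 0.072, 0], [1, 0, 0, 0.076, 0], [1, 0, 0, 0.076, 0]])

```text
time_s: 16.5
ee_pos: [537.2, -17.2, 99.1]
ee_rot: [180.0, -0.0, 23.4]
force: [0.0, 0.2, -1.0]
gripper_width: 15.3
```

Request:
arm_command(targets=[[1, 0, 0, 0.005, 0], [1, 0, 0, 0.01, 0], [1, 0, 0, 0.015, 0], [1, 0, 0, 0.016, 0], [1, 0, 0, 0.016, 0]])

```text
time_s: 16.92
ee_pos: [537.2, -17.2, 91.0]
ee_rot: [180.0, -0.0, 23.4]
force: [-0.0, -0.3, -0.3]
gripper_width: 15.2
```

Request:
arm_command(targets=[[1, 0, 0, 0.002, 0], [1, 0, 0, 0.004, 0], [1, 0, 0, 0.004, 0]])

```text
time_s: 17.17
ee_pos: [537.3, -17.2, 89.0]
ee_rot: [180.0, -0.0, 23.4]
force: [0.8, 0.3, -1.1]
gripper_width: 15.2
```

Request:
arm_command(targets=[[1, 0, 0, 0.002, 0], [1, 0, 0, 0.003, 0], [1, 0, 0, 0.003, 0]])

```text
time_s: 17.42
ee_pos: [537.3, -17.2, 88.9]
ee_rot: [180.0, -0.1, 23.4]
force: [-2.2, 0.9, 7.2]
gripper_width: 15.2
```

Request:
arm_command(targets=[[1, 0, 0, 0.002, 0], [1, 0, 0, 0.003, 0], [1, 0, 0, 0.003, 0]])

```text
time_s: 17.67
ee_pos: [537.4, -17.2, 88.8]
ee_rot: [180.0, -0.1, 23.4]
force: [-3.7, 0.9, 9.5]
gripper_width: 15.4
```

Request:
arm_command(targets=[[1, 0, 0, 0, 0], [0.75, 0, 0, 0, 0], [0.5, 0, 0, 0, 0], [0.3, 0, 0, 0, 0], [0.3, 0, 0, 0, 0], [0.3, 0, 0, 0, 0], [0.3, 0, 0, 0, 0]])

```text
time_s: 18.25
ee_pos: [537.3, -17.2, 88.7]
ee_rot: [180.0, -0.1, 23.4]
force: [-1.5, -0.5, 0.3]
gripper_width: 52.4
```

Request:
arm_command(targets=[[0.3, 0, 0, -0.03, 0], [0.3, 0, 0, -0.08, 0], [0.3, 0, 0, -0.15, 0], [0.3, 0, 0, -0.22, 0], [0.3, 0, 0, -0.3, 0], [0.3, 0, 0, -0.35, 0], [0.3, 0, 0, -0.36, 0], [0.3, 0, 0, -0.36, 0]])

```text
time_s: 18.92
ee_pos: [537.9, -17.3, 270.7]
ee_rot: [179.8, -0.3, 23.4]
force: [0.6, -0.5, -0.7]
gripper_width: 64.2
```

```bash
python3 st.py;python3 -c "
from h import *
f=env.grab_frame('side')[:,:,::-1];cv2.imwrite('pics/m.png',f)
crop(f,255,160,80,60,9,'pics/s13.png')
f=env.grab_frame('top')[:,:,::-1];cv2.imwrite('pics/mt.png',f)"
```

```text
18.9167 [537.94 -17.31 270.66] [179.85  -0.33  23.39] [ 0.55 -0.5  -0.66] [-0.04  0.    0.04] 64.15460270914812
[538.46 -17.32 188.76] [310.82 154.26]
```

View pics/s13.png

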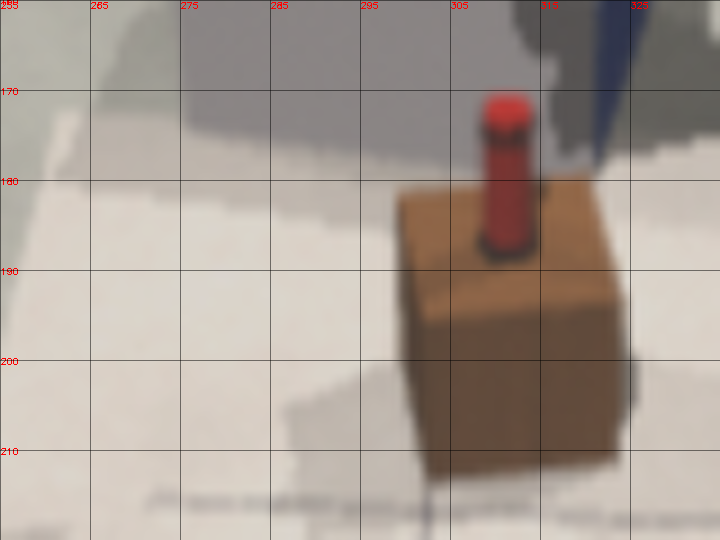

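View pics/m.png

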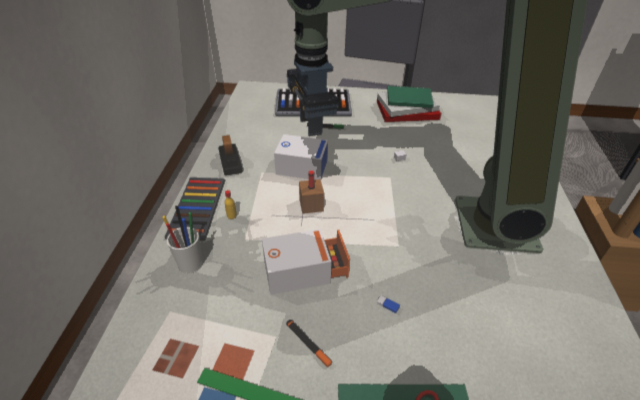

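The pin sits in its stand (side view 311,172 to 311,188), where it was at the start. The orange tray is out, the blue unit is shut and the other things haven't moved.

Request:
arm_command(targets=[[0.3, 0, 0, 0, 0], [0.3, 0, 0, 0, 0], [0.3, 0, 0, 0, 0]])

```text
time_s: 19.27
ee_pos: [535.5, -17.2, 265.6]
ee_rot: [-179.9, 0.2, 23.4]
force: [0.1, 0.1, -0.1]
gripper_width: 63.6
```

```bash
python3 -c "
from h import *
s=env.state();print(s['ee_pos'],s['qvel'].round(2),s['force'])
print(env.job_done())"
```

```text
[535.5470743  -17.16527486 265.62040491] [ 0.05 -0.35 -0.78 -0.03  0.11  0.12] [ 0.1465497   0.07948621 -0.11144539]
the job is handed in; nothing more can be done
None
```

The job is done and handed in at about 19 s: the orange tray is fully out and the pin is back upright in its stand.

- **Opening:** I put the pin through the orange hole and felt the catch about 34 mm below the mouth. I pressed it until it let go, and held it down until the tray had stopped moving. The highest force read during the press was about 7 N at the wrist.
- **Tray:** two pictures 0.7 s apart showed no movement, and its front stood roughly 46–49 mm out. The full travel is 48 mm. That distance comes from one view, as the arm blocked the top camera.
- **Pin:** the collar seated at the same tool height it was gripped at (88.9 mm), pressed with about 10 N. In the side picture the pin's position matches the start to within about half a pixel.
- **Everything else:** in the last side picture the blue unit looks shut and the other things I could see look unmoved. I saved a last top picture but did not look at it. The arm was clear, touching nothing.

**Disagreements:** after I drew the pin out, the side picture hinted it had slipped about 2 mm in the grip, but the seating height showed it had not. The measured tip was also about 1 mm off in x from the side camera's view, so I shifted to match the picture both times I put the pin in.

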